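Strip the spray stand and pack the flanges

TASK

Strip the small spray stand and put its parts away: give the wing nut a part turn so that its wings lie in line with the long flat head of the stud, lift it off over the head and lay it in the steel hardware tray, and then put the washer in there too. Next move the upper hub flange, the same way up as it comes off, into the free end of the long wooden parts tray, and last the lower flange, the way up it comes, into the middle between the other two so that its plate lies over theirs; all three must sit flat on the tray's floor. Set the flanges down gently, do not let them drop, and leave everything else on the bench where it is.

Things in the scene. Friction and masses are not known exactly. Their poses are not given: they have to be found in the camera images.
- stand: Spray stand, screwed to the bench: grey round foot 120 mm across and 16 mm high, 38 mm column up to 40 mm above the bench, then the upright plain steel stud, 22 mm across, up to 117 mm. On it, loose with 2.5 to 3 mm play all round: lower flange (underside 40 mm above the bench), upper flange (75 mm), washer (110 mm), wing nut (118 mm). Origin: under the foot's centre; axes as stud_head.
- stud_head (a point): Top centre of the stud, 129 mm above the bench. On the stud stands a thin neck (11 mm across, 7 mm high) with a flat head on it, 21 mm long (x), 10 mm wide (y), 5 mm high; z up. The nut sits round neck and head and lifts off only with its wings within 0.15 rad of the head's x (either way round). It starts 0.9 to 1.4 rad counter-clockwise of it seen from above: turn it clockwise by that.
- wing_nut_mid (a point): Aluminium wing nut, 90 g, turns freely: open-topped block 40 (x) by 30 (y) by 14 mm high, with 8 mm thick wings at its x ends to 34 mm from the centre and 23 mm above its underside. A slot in its 4 mm bottom, 25 (x) by 14 mm (y), passes over the stud's head. Point: on its axis, 7 mm above its underside. x = along wings and slot, y = across the 30 mm flats (the easy grasp from above), z up.
- washer_mid (a point): Thick plain steel washer, 52 mm across, 28 mm hole, 8 mm thick, 80 g, lying on the upper flange's boss (42 mm across), so that its edge stands out 5 mm all round. Point: its centre, half-way up; z up.
- upper_flange_mid (a point): Upper hub flange, dark metal, 350 g: round plate 100 mm across, 6 mm thick, with four bolt holes; boss 42 mm across, 27 mm bore; 35 mm high over all. On the stand its long boss is up: from the underside, short boss to 10 mm, plate 10 to 16 mm, long boss 16 to 35 mm. Point: on the axis, 17.5 mm above its underside; z up. Grasped by the boss above the plate.
- lower_flange_mid (a point): Lower hub flange, the same part the other way up: from the underside, long boss to 19 mm, plate 19 to 25 mm, short boss 25 to 35 mm. Point: on the axis, 17.5 mm above its underside; z up. Grasped by the 10 mm of short boss above the plate; with it still on the stand, the stud's top is 54 mm above the boss's top.
- packed_flange_mid (a point): A third, equal flange that already lies in the parts tray at its +y end, long boss up, 76 mm from the tray's centre. Point: on the axis, 17.5 mm above its underside; z up. It stays there.
- parts_tray_floor (a point): Wooden parts tray, fixed: outside 120 (x) by 274 (y) by 24 mm high, walls and floor 5 mm. Point: centre of the inner floor, 5 mm above the bench. x across the tray, y along it towards the packed flange, z up. Three flanges fit in a row only with alternate ways up, 76 mm apart: y = +76 mm packed one, -76 mm upper flange, 0 lower flange, with 5 mm to spare.
- hardware_tray_floor (a point): Flat steel hardware tray, fixed: outside 210 (x) by 120 (y) by 20 mm high, walls and floor 4 mm. Point: centre of the inner floor, 4 mm above the bench; x along the tray, y across, z up. A spare bolt stands on its head (24 mm across, 44 mm tall) about 80 mm to +x and 20 mm to +y of the centre; it does not matter if it is shifted or falls over.
- wing_nut: The wing nut, origin at the centre of its underside.
- washer: The washer, origin at the centre of its underside.
- upper_flange: The upper flange, origin at the centre of its underside.
- lower_flange: The lower flange, origin at the centre of its underside.
- packed_flange: The flange already packed, origin at the centre of its underside.
- tape_roll: Bystander: roll of paper masking tape lying flat near the stand on the robot's side, 90 mm across, 24 mm high; origin under its centre.
- stir_paddle: Bystander: flat wooden stirring stick, 240 by 22 by 6 mm, beside the parts tray's far long side; origin under its centre, long along y.
- tin_a: Bystander: tinting tin with a black agitator lid at the left side of the bench (+y), 86 mm across, about 140 mm high; origin under its centre.
- tin_b: Bystander: the same kind of tin at the right side (-y).
- mixing_cup: Bystander: yellow cup, 80 mm across, 85 mm high, on the scale at the back; origin under its centre.
Mind the look-alikes: they are no part of the job. What is shaped like the packed_flange but blue or pink is not meant.

How it is judged:
By the outcome, as a careful person would: the job done as asked, in the order asked, and still so for the second after the job is handed in, with the robot touching nothing.
It also fails if it takes over 72 s, if anything falls off the work surface, if the arm or the gripper's body presses on something with over 40 N, if the wrist force passes 120 N, or if a joint passes its speed limit or range.

ROBOT

A 7-joint arm with a two-finger parallel gripper is mounted at the origin on the work surface. World frame = base frame: x ahead of the robot, y to its left, z up, the work surface at z = 0. Lengths are in m, angles in rad, forces in N, time in s.
With the tool pointing down it reaches from about 0.4 to 0.925 m from the base axis. Payload 5.6 kg.
Tool frame: the origin (TCP) lies on the centre line of the jaws, within the pads' length; the fingertips stand 14 mm ahead of it and the grasp point (between the pads) lies 5 mm behind it (nose_length is the distance from the TCP to the fingertips, in m); z points along the fingers, y is the line along which they close (so a half turn about z gives the same grasp; the last joint's range is limited). The gripper opens to 85 mm and grips with 20 to 120 N. Pads are 22 mm wide; open, the fingers measure 114 mm over their backs; the gripper's body (76 mm by 85 mm) begins 54 mm behind the grasp point. The pads swing forward as they close: fully open they stand 13 mm farther back than shut.
Start: joints at [-1.166, 0.468, -0.012, 1.603, 0.006, 1.071, -0.056], TCP at [0.281, 0.586, 0.245] pointing down, gripper open.
Joint ranges: [-2.53, 2.53], [-0.31, 2.02], [-1.57, 1.55], [0.28, 2.44], [-1.29, 4.43], [0.15, 1.84], [-2.92, 2.92]. Speed limits (rad/s): [2.57, 2.57, 3.14, 3.14, 3.14, 3.14, 3.14].

INTERFACE

Orientations are given as a unit quaternion [w, x, y, z].
In Python, from cell import * gives the robot as it stands.
- The arm moves only by the shell command python3 -m pendant 'ROWS' [FORCE]. ROWS is JSON, one flat list of numbers, 7 for each row, row after row: the shift along the tool's x, y, z in mm, then the turn, a rotation vector about the tool's x, y, z in degrees, then the opening, from 0 (shut) to 1 (fully open). In form: [tx, ty, tz, wx, wy, wz, grip, tx, ty, tz, wx, wy, wz, grip, ...]. A call has 1 to 12 rows; each row is the pose to reach, as a shift and turn from the pose commanded when the call began, along the tool's axes at that moment; what a row does not reach only later rows make up. A row lasts 1/10 s, in which the tool goes at most 50 mm and 8.59 degrees, less where a joint would pass 70% of its speed; a pose out of reach is approached as far as the arm can. A call with a gripper value outside its range is refused whole. The fingers move at their own pace and stop on an object; FORCE is the grip in N (left out, the last holds). Time passes only in rows, so rows that repeat a pose let the fingers close. It gives the time, the measured TCP pose, the force, the opening and the grip force at its end, in the units of the state.
- observe(): the state, without advancing time (a new reading comes with each control period).
- capture(name): name is "scene" or "top"; returns the picture (384x512x3 uint8, red, green, blue); there is no depth.
- camera_params(name): a dict with "vfov" (degrees; the focal length in pixels is half the picture's height over the tangent of half this angle, whatever the lens; pixels are square), "cx", "cy" (the principal point, pixels), "R" (3x3) and "t" (3): a world point X has camera coordinates R X + t. Camera axes: x right, y down, z forward; pixel columns grow to the right and rows downward; lengths in m; the calibration is good to about 2 mm. A picture is of the moment at which its call begins. camera_params takes no time and is no camera call.
- finish_job(): hands the job in; it is judged then, once.
The state is a dict: "t": time; "q": joint angles; "joint_velocities": joint speeds; "effort": joint torques, N m; "position": TCP position; "tcp_rot": TCP orientation; "ft_force": force on the tool from outside, world axes, zero at the start; "moment": the same for the moment, N m; "opening": finger opening in m; "grasp_force": force on a finger pad.
Only numpy, scipy, OpenCV 4.12 (cv2) and the standard library are available. Lean on these libraries where they do the work, as an engineer would, in place of code of your own. Each camera call takes 0.05 s, during which the arm holds its last target. There are 200 camera calls.

## Working session

There is one attempt and no reset: what is moved stays moved. The work goes in short steps, Python scripts to look and compute and a shell command to move; the robot and the scene stay as the last step left them, time stands still between calls to the robot, and variables do not carry over. Pictures are saved under pics/ and viewed, at most 13 in all, crops included, and the job is handed in when it is done.

```bash
ls; mkdir -p pics; python3 - <<'E'
from cell import *
import cv2,numpy as np
print(observe())
for n in("scene","top"):
    p=camera_params(n);print(n,p)
    im=capture(n);cv2.imwrite(f"pics/{n}0.png",cv2.cvtColor(im,cv2.COLOR_RGB2BGR))
E
```

```text
pics
{'t': 0.0, 'q': array([-1.16603975,  0.46840073, -0.01161318,  1.60363329,  0.00604837,
        1.07139735, -0.0562958 ]), 'joint_velocities': array([-0.00026623, -0.0018687 , -0.00051907, -0.00075281,  0.00033944,
       -0.00063847, -0.0010759 ]), 'effort': array([-1.93377737e-04, -5.32404292e+01,  2.11121596e-02, -2.51295626e+01,
        1.13575085e-02,  7.94445077e-03,  3.09703665e-06]), 'position': array([0.28124716, 0.58540659, 0.24431904]), 'tcp_rot': array([-1.20072614e-04,  2.22025990e-01,  9.75040330e-01, -8.94516630e-04]), 'ft_force': array([-0.82758727,  0.80231151,  0.99277179]), 'moment': array([-0.01270509, -0.02777145, -0.00421452]), 'grasp_force': 0.0, 'opening': 0.08544604916057952}
scene {'vfov': 54.54561883159197, 'cx': 253.49846854170545, 'cy': 198.5956662967658, 'R': array([[-0.87217345,  0.48883911,  0.01870259],
       [ 0.30862591,  0.57949988, -0.75427444],
       [-0.379557  , -0.65208604, -0.65629283]]), 't': array([ 0.49749413, -0.1089893 ,  1.58777419])}
top {'vfov': 46.113507045611954, 'cx': 257.55413356853006, 'cy': 191.72780346872653, 'R': array([[-0.02128666, -0.99962128,  0.01744069],
       [-0.99059465,  0.01872961, -0.13554131],
       [ 0.13516332, -0.02016188, -0.99061818]]), 't': array([-0.01050035,  0.60530233,  1.65585326])}
```

View pics/scene0.png

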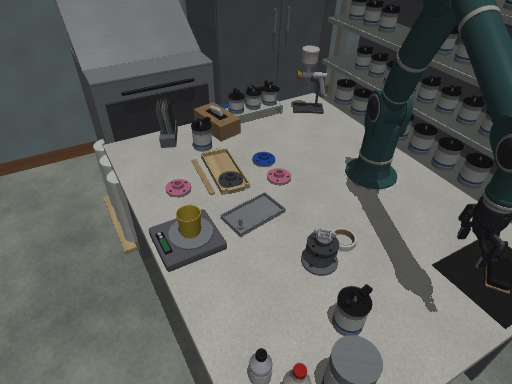

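View pics/top0.png

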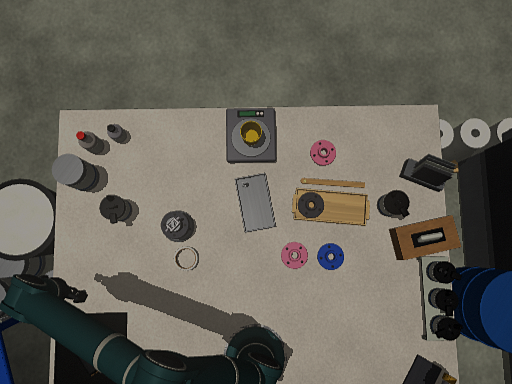

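The top view shows the stand at (178,226), the hardware tray at (256,203), the parts tray at (331,207) with the dark packed flange at (311,205), and the tape roll at (187,259). Things shaped like the packed flange are dark at (311,205), blue at (330,256), and pink at (294,255) and (322,152). Only the dark one in the tray fits. I'll confirm in an enlarged crop.

```bash
cat > h.py <<'E'
from cell import *
import cv2,numpy as np
def cam(n):
    p=camera_params(n);f=192/np.tan(np.radians(p["vfov"]/2));return f,p["cx"],p["cy"],np.array(p["R"]),np.array(p["t"])
def proj(n,X):
    f,cx,cy,R,t=cam(n);c=np.atleast_2d(X)@R.T+t;return np.c_[f*c[:,0]/c[:,2]+cx,f*c[:,1]/c[:,2]+cy]
def ray(n,uv):
    f,cx,cy,R,t=cam(n);uv=np.atleast_2d(uv).astype(float);d=np.c_[(uv[:,0]-cx)/f,(uv[:,1]-cy)/f,np.ones(len(uv))]@R;return -R.T@t,d
def plane(n,uv,z):
    o,d=ray(n,uv);return o+d*((z-o[2])/d[:,2])[:,None]
def tri(a,b):
    (o1,d1),(o2,d2)=ray("top",a),ray("scene",b);d1,d2=d1[0],d2[0]
    s=np.linalg.lstsq(np.c_[d1,-d2],o2-o1,rcond=None)[0];p,q=o1+s[0]*d1,o2+s[1]*d2;return (p+q)/2,np.linalg.norm(p-q)
def crop(im,x,y,w,h,W,H):
    return cv2.resize(im[y:y+h,x:x+w],(W,H),interpolation=cv2.INTER_CUBIC)
def rd(f): return cv2.imread(f)
E
python3 - <<'E'
from h import *
t,s=rd("pics/top0.png"),rd("pics/scene0.png")
a=np.hstack([crop(t,153,201,50,50,400,400),crop(s,295,222,50,50,400,400)])
b=np.hstack([crop(t,228,165,150,75,400,200),crop(s,190,142,100,100,200,200),crop(t,280,235,80,80,200,200)])
cv2.imwrite("pics/c1.png",np.vstack([a,b]))
# parts tray: wood mask, hardware tray etc.
hsv=cv2.cvtColor(t,cv2.COLOR_BGR2HSV)
for q in [(331,195),(340,207),(331,188),(331,182),(256,203),(178,226),(165,226),(178,240),(311,193),(100,150),(245,200)]: print(q,t[q[1],q[0]],hsv[q[1],q[0]])
E
```

```text
(331, 195) [ 81 128 158] [ 18 124 158]
(340, 207) [ 69 111 138] [ 18 128 138]
(331, 188) [132 145 155] [ 17  38 155]
(331, 182) [ 63 105 139] [ 17 139 139]
(256, 203) [115 117 118] [ 20   6 118]
(178, 226) [117 119 120] [ 20   6 120]
(165, 226) [51 51 53] [ 0 10 53]
(178, 240) [68 70 70] [30  7 70]
(311, 193) [47 46 47] [150   5  47]
(100, 150) [44 48 50] [20 31 50]
(245, 200) [114 116 117] [ 20   7 117]
```

View pics/c1.png

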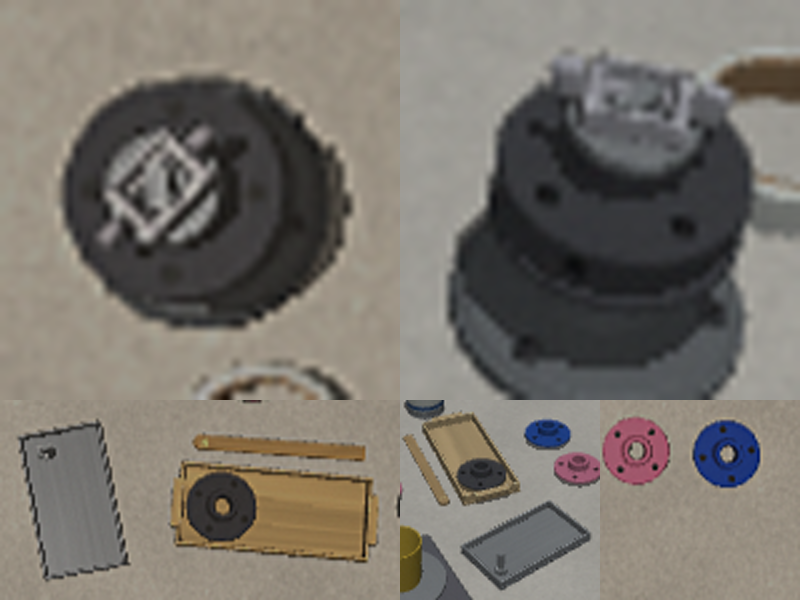

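```bash
cat > m.py <<'E'
from h import *
from scipy.optimize import least_squares
def circ(n,mask,z,r,c0,sel=None):
    cs=max(cv2.findContours(mask,cv2.RETR_EXTERNAL,cv2.CHAIN_APPROX_NONE)[0],key=cv2.contourArea)[:,0,:]
    P=plane(n,cs,z)[:,:2]
    if sel is not None: P=P[sel(P-c0)]
    s=least_squares(lambda c:np.hypot(*(P-c[:2]).T)-c[2],[*c0,r],loss="soft_l1",f_scale=.001)
    s2=least_squares(lambda c:np.hypot(*(P-c).T)-r,c0,loss="soft_l1",f_scale=.001)
    return s.x,s2.x,len(P)
E
python3 - <<'E'
from m import *
t,s=rd("pics/top0.png"),rd("pics/scene0.png")
np.set_printoptions(precision=4,suppress=True)
print("wing tips top z.141",plane("top",[(166.1,230.4),(178.6,217.3)],.141))
print("wing tips scene z.141",plane("scene",[(316.3,230.8),(334.1,235.1)],.141))
g=cv2.cvtColor(t,cv2.COLOR_BGR2GRAY);gs=cv2.cvtColor(s,cv2.COLOR_BGR2GRAY)
c0=plane("top",[(174,225)],.091)[0,:2];print("c0",c0)
m=np.zeros_like(g);m[200:252,150:206]=1
d=((g<95)&(m>0)).astype(np.uint8)*255
print("upper plate top",circ("top",d,.091,.05,c0,lambda v:(v[:,1]>-.01)&(v[:,0]>-.02)))
m=np.zeros_like(g);m[222:275,295:342]=1
d=((gs<95)&(m>0)).astype(np.uint8)*255
# packed flange
m=np.zeros_like(g);m[185:225,290:330]=1
d=((g<75)&(m>0)).astype(np.uint8)*255
cp=plane("top",[(311,205)],.021)[0,:2]
print("packed",cp,circ("top",d,.021,.05,cp))
# trays
hsv=cv2.cvtColor(t,cv2.COLOR_BGR2HSV)
w=((hsv[...,1]>80)&(hsv[...,0]<28)).astype(np.uint8)*255;w[:186]=0;w[230:]=0;w[:,:285]=0;w[:,376:]=0
w|=d
c=max(cv2.findContours(w,cv2.RETR_EXTERNAL,cv2.CHAIN_APPROX_NONE)[0],key=cv2.contourArea)
r=cv2.minAreaRect((plane("top",c[:,0,:],.024)[:,:2]*1000).astype(np.float32));print("parts tray",r,"px",cv2.boundingRect(c))
h=((hsv[...,1]<30)&(g<135)).astype(np.uint8)*255;h[:168]=0;h[240:]=0;h[:,:228]=0;h[:,284:]=0
c=max(cv2.findContours(h,cv2.RETR_EXTERNAL,cv2.CHAIN_APPROX_NONE)[0],key=cv2.contourArea)
r=cv2.minAreaRect((plane("top",c[:,0,:],.02)[:,:2]*1000).astype(np.float32));print("hw tray",r)
# tape
print("tape c",plane("top",[(187,258.5)],.024))
z=np.hstack([cv2.resize(t[211:236,160:185],(400,400),interpolation=cv2.INTER_LANCZOS4),cv2.resize(s[226:251,313:338],(400,400),interpolation=cv2.INTER_LANCZOS4)])
cv2.imwrite("pics/c2.png",cv2.convertScaleAbs(z,alpha=1.2))
E
```

```text
wing tips top z.141 [[0.4614 0.3011 0.141 ]
 [0.5062 0.2577 0.141 ]]
wing tips scene z.141 [[0.5068 0.2698 0.141 ]
 [0.4704 0.3097 0.141 ]]
c0 [0.4829 0.282 ]
upper plate top (array([0.4855, 0.281 , 0.0481]), array([0.4841, 0.2792]), 27)
packed [ 0.553  -0.2251] (array([ 0.5546, -0.2231,  0.0485]), array([ 0.5545, -0.2231]), 72)
parts tray ((546.1168212890625, -299.12762451171875), (293.79052734375, 122.49286651611328), 83.67921447753906) px (292, 188, 78, 38)
hw tray ((568.9629516601562, -11.267555236816406), (211.90834045410156, 120.1302490234375), 9.649497985839844)
tape c [[0.3619 0.2445 0.024 ]]
```

View pics/c2.png

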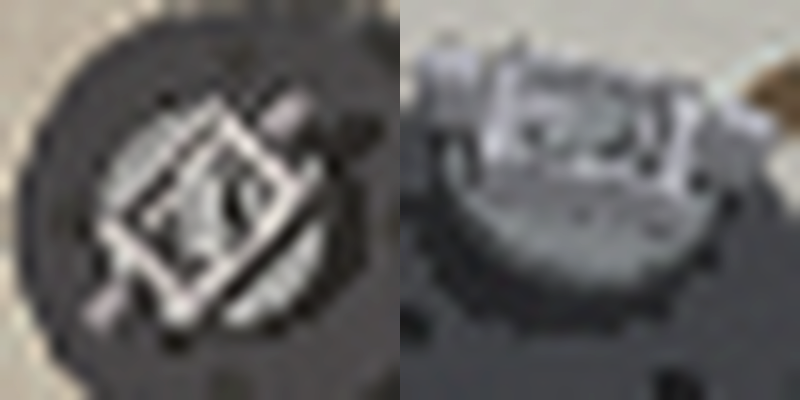

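The dark flange in the tray is confirmed as the packed one: its fit agrees with the tray centre + 76 mm to within 1 mm. The wings point at about -44° in the world. Next I'll refine the stand axis.

```bash
python3 - <<'E'
from m import *
import cell
print([k for k in dir(cell) if not k.startswith('_')], getattr(cell,'nose_length',None))
t,s=rd("pics/top0.png"),rd("pics/scene0.png")
np.set_printoptions(precision=4,suppress=True)
print("nut top tri",tri((171.7,223.4),(324.8,230.9)), plane("top",[(171.7,223.4)],.141),plane("scene",[(324.8,230.9)],.141))
gs=cv2.cvtColor(s,cv2.COLOR_BGR2GRAY);g=cv2.cvtColor(t,cv2.COLOR_BGR2GRAY)
print("bench grey scene",gs[280,320],gs[262,305],gs[268,320],"top",g[250,178])
def sub(n,gr,c,z,r,angs,thr,rr=(.8,1.25)):
    P=[]
    for a in angs:
        R=np.linspace(rr[0]*r,rr[1]*r,80);X=np.c_[c[0]+R*np.cos(a),c[1]+R*np.sin(a),0*R+z]
        uv=proj(n,X).astype(np.float32);v=cv2.remap(gr,uv[:,:1].copy(),uv[:,1:].copy(),cv2.INTER_LINEAR)[:,0].astype(float)
        i=np.where((v[:-1]<thr)&(v[1:]>=thr))[0]
        if len(i): P.append(X[i[-1],:2])
    P=np.array(P);c1=least_squares(lambda q:np.hypot(*(P-q).T)-r,c,loss="soft_l1",f_scale=.001)
    f=least_squares(lambda q:np.hypot(*(P-q[:2]).T)-q[2],[*c1.x,r],loss="soft_l1",f_scale=.001)
    return c1.x,np.sqrt(np.mean(c1.fun**2))*1000,f.x,len(P)
c=np.array([.4845,.28])
# directions toward each camera
for n in("top","scene"):
    o,_=ray(n,(0,0));print(n,"cam",o)
o,_=ray("scene",(0,0));b=np.arctan2(*(o[:2]-c)[::-1])
print("foot bottom scene",sub("scene",gs,c,0,.06,b+np.radians(np.arange(-75,76,5)),120))
o,_=ray("top",(0,0));b=np.arctan2(*(o[:2]-c)[::-1])
print("foot bottom top",sub("top",g,c,0,.06,b+np.radians(np.arange(-60,61,5)),110))
print("upper plate top",sub("top",g,c,.091,.05,b+np.pi+np.radians(np.arange(-70,71,5)),100))
print("packed",sub("top",g,np.array([.5545,-.2231]),.021,.05,np.radians(np.arange(120,250,5)),85))
E
```

```text
['IKError', 'camera_params', 'capture', 'finish_job', 'nose_length', 'observe'] 0.014
nut top tri (array([0.4849, 0.2821, 0.1411]), np.float64(0.0012816773546462774)) [[0.4854 0.2817 0.141 ]] [[0.4843 0.2824 0.141 ]]
bench grey scene 156 87 84 top 171
top cam [0.3756 0.0116 1.7225]
scene cam [1.0702 0.8553 0.9505]
foot bottom scene (array([0.4832, 0.2816]), np.float64(0.4183508131274803), array([0.483 , 0.2815, 0.0602]), 31)
foot bottom top (array([0.4856, 0.2747]), np.float64(2.2467666215495705), array([0.4826, 0.2695, 0.0549]), 25)
upper plate top (array([0.4849, 0.2808]), np.float64(0.3986847945439114), array([0.4849, 0.2806, 0.0502]), 29)
packed (array([ 0.5533, -0.2227]), np.float64(4.011262191918284), array([ 0.5508, -0.2227,  0.048 ]), 26)
```

The axis agrees across both views: foot (0.483, 0.2816), plate (0.485, 0.281), and nut (0.485, 0.282) with z 0.141 as expected. First move: go above the nut with the jaws across its flats.

```bash
cat > go.py <<'E'
# usage: go.py x y z [closing angle deg] -> shift/turn in tool axes
import sys
from cell import observe
import numpy as np
from scipy.spatial.transform import Rotation as Ro
o=observe();w,x,y,z=o["tcp_rot"];R=Ro.from_quat([x,y,z,w])
a=[float(v) for v in sys.argv[1:]]
print("t %.1f pos %s open %.4f gf %.1f F %s M %s"%(o["t"],o["position"].round(4),o["opening"],o["grasp_force"],o["ft_force"].round(1),o["moment"].round(2)))
Y=R.apply([0,1,0]);cur=np.degrees(np.arctan2(Y[1],Y[0]));print("closing ang %.1f q7 %.2f"%(cur,o["q"][6]))
if len(a)>=3: print("shift mm",(R.inv().apply(np.array(a[:3])-o["position"])*1000).round(1))
if len(a)>3:
    for k in(0,180): print("wz",round(-((a[3]+k-cur+180)%360-180),1))
    T=Ro.from_euler('z',a[3],degrees=True).as_matrix()  # x'=Y.. level pose
    for k in(0,180):
        c,s=np.cos(np.radians(a[3]+k)),np.sin(np.radians(a[3]+k));M=np.array([[s,c,0],[-c,s,0],[0,0,-1]])
        print("rotvec deg",np.degrees((R.inv()*Ro.from_matrix(M)).as_rotvec()).round(1))
E
sed -i '/T=Ro/d' go.py
python3 go.py .4845 .2818 .160 46.5
python3 -m pendant '[-315,-185.6,0,0,0,18,0.6, -315,-185.6,0,0,0,18,0.6, -315,-185.6,0,0,0,18,0.6, -315,-185.6,0,0,0,18,0.6, -315,-185.6,0,0,0,18,0.6, -315,-185.6,0,0,0,18,0.6, -315,-185.6,0,0,0,18,0.6, -315,-185.6,0,0,0,18,0.6, -315,-185.6,0,0,0,18,0.6, -315,-185.6,0,0,0,18,0.6]' 25
python3 go.py .4845 .2818 .160 46.5
```

```text
t 0.1 pos [0.2813 0.5855 0.2444] open 0.0853 gf 0.0 F [ 1.  -0.7 -0.3] M [0.03 0.01 0.09]
closing ang 64.3 q7 -0.06
shift mm [-314.7 -185.6   84.8]
wz 17.8
wz -162.2
t: 1.1
position: [0.4844, 0.2829, 0.245]
tcp_rot: [-0.0, 0.372, 0.928, 0.0]
ft_force: [-0.2, 0.4, -0.1]
opening: 0.0515
grasp_force: 0.0
t 1.1 pos [0.4844 0.2829 0.245 ] open 0.0515 gf 0.0 F [-0.2  0.4 -0.1] M [ 0.07  0.03 -0.02]
closing ang 46.4 q7 0.28
shift mm [-0.9 -0.7 85. ]
wz -0.1
wz 179.9Traceback (most recent call last):
  File "go.py", line 15, in <module>
    print("rotvec deg",np.degrees((R.inv()*Ro.from_matrix(M)).as_rotvec()).round(1))
                                           ~~~~~~~~~~~~~~^^^
  File "scipy/spatial/transform/_rotation.pyx", line 1143, in scipy.spatial.transform._rotation.Rotation.from_matrix
ValueError: Non-positive determinant (left-handed or null coordinate frame) in rotation matrix 0: [[ 0.72537437  0.68835458  0.        ]
 [-0.68835458  0.72537437  0.        ]
 [ 0.          0.         -1.        ]].
Traceback (most recent call last):
  File "go.py", line 15, in <module>
    print("rotvec deg",np.degrees((R.inv()*Ro.from_matrix(M)).as_rotvec()).round(1))
                                           ~~~~~~~~~~~~~~^^^
  File "scipy/spatial/transform/_rotation.pyx", line 1143, in scipy.spatial.transform._rotation.Rotation.from_matrix
ValueError: Non-positive determinant (left-handed or null coordinate frame) in rotation matrix 0: [[ 0.72537437  0.68835458  0.        ]
 [-0.68835458  0.72537437  0.        ]
 [ 0.          0.         -1.        ]].
```

```bash
sed -i 's/M=np.array.*$/M=np.array([[-s,c,0],[c,s,0],[0,0,-1]])/' go.py
python3 -m pendant '[-0.5,-0.5,50,0,0,0,0.6, -0.5,-0.5,90,0,0,0,0.6, -0.5,-0.5,110,0,0,0,0.6, -0.5,-0.5,110,0,0,0,0.6, -0.5,-0.5,110,0,0,0,0.6]' 25
python3 - <<'E'
from h import *
t,s=[cv2.cvtColor(capture(n),cv2.COLOR_RGB2BGR) for n in("top","scene")]
cv2.imwrite("pics/t1.png",t);cv2.imwrite("pics/s1.png",s)
cv2.imwrite("pics/c3.png",np.hstack([crop(t,148,196,50,50,400,400),crop(s,300,210,50,50,400,400)]))
E
```

```text
t: 1.6
position: [0.4844, 0.2832, 0.1355]
tcp_rot: [-0.0, 0.371, 0.929, 0.0]
ft_force: [0.1, 0.5, 0.5]
opening: 0.0514
grasp_force: 0.0
```

View pics/c3.png

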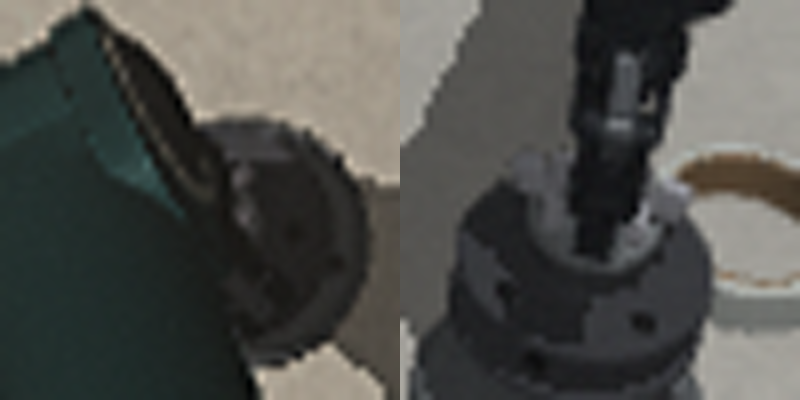

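The scene crop shows the fingers at about (375,238) px straddling the nut between its wings. Closing now.

```bash
python3 -m pendant '[0,0,0,0,0,0,0.2, 0,0,0,0,0,0,0.2, 0,0,0,0,0,0,0.2, 0,0,0,0,0,0,0.2]' 25; python3 go.py .4845 .2818 .1355 46.5
```

```text
t: 2.1
position: [0.4855, 0.2819, 0.1368]
tcp_rot: [0.0, 0.372, 0.928, 0.001]
ft_force: [-1.7, -0.5, 6.6]
opening: 0.0292
grasp_force: 25.3
t 2.1 pos [0.4855 0.2819 0.1368] open 0.0292 gf 25.3 F [-1.7 -0.5  6.6] M [-0.12  0.34  0.02]
closing ang 46.3 q7 0.31
shift mm [ 0.7 -0.7  1.3]
wz -0.2
wz 179.8
rotvec deg [ 0.1  0.  -0.2]
rotvec deg [  0.   -0.2 179.8]
```

```bash
python3 -m pendant '[0,0,-2,0,0,8,0.2, 0,0,-2,0,0,16,0.2, 0,0,-2,0,0,24,0.2, 0,0,-2,0,0,32,0.2, 0,0,-2,0,0,40,0.2, 0,0,-2,0,0,48,0.2, 0,0,-2,0,0,56,0.2, 0,0,-2,0,0,62,0.2, 0,0,-2,0,0,66,0.2, 0,0,-2,0,0,66,0.2]'; python3 go.py .4843 .2816 .1375; python3 -m pendant '[0,0,-2,0,0,0,0.2, 0,0,-4,0,0,0,0.2, 0,0,-4,0,0,0,0.2]'
```

```text
t: 3.1
position: [0.4851, 0.2817, 0.1376]
tcp_rot: [-0.0, 0.817, 0.576, 0.0]
ft_force: [-0.3, 0.5, -1.1]
opening: 0.0288
grasp_force: 24.8
t 3.1 pos [0.4851 0.2817 0.1376] open 0.0288 gf 24.8 F [-0.3  0.5 -1.1] M [ 0.02  0.01 -0.01]
closing ang -19.7 q7 -0.68
shift mm [-0.4 -0.7  0.1]
t: 3.4
position: [0.4847, 0.2815, 0.1395]
tcp_rot: [0.0, 0.817, 0.577, -0.0]
ft_force: [4.9, 3.2, -18.5]
opening: 0.0292
grasp_force: 28.4
```

```bash
python3 -m pendant '[0,0,1,0,0,4,0.2, 0,0,1,0,0,8,0.2, 0,0,1,0,0,11,0.2, 0,0,1,0,0,11,0.2]'; python3 -m pendant '[0,0,-2,0,0,0,0.2, 0,0,-2,0,0,0,0.2]';python3 go.py
```

```text
t: 3.8
position: [0.4842, 0.2808, 0.1394]
tcp_rot: [0.0, 0.869, 0.495, -0.001]
ft_force: [0.5, 0.1, -9.3]
opening: 0.0292
grasp_force: 29.4
t: 4.0
position: [0.4839, 0.2808, 0.14]
tcp_rot: [0.001, 0.868, 0.496, -0.001]
ft_force: [4.5, 1.7, -25.1]
opening: 0.0292
grasp_force: 28.4
t 4.0 pos [0.4839 0.2808 0.14  ] open 0.0292 gf 28.4 F [  4.5   1.7 -25.1] M [ 0.4  -0.99 -0.02]
closing ang -30.6 q7 -0.85
```

```bash
python3 -m pendant '[0,0,3,0,0,-6,0.2, 0,0,3,0,0,-14,0.2, 0,0,3,0,0,-20,0.2, 0,0,3,0,0,-22,0.2, 0,0,1,0,0,-22,0.2, 0,0,0,0,0,-22,0.2]'; python3 go.py
```

```text
t: 4.6
position: [0.4846, 0.2814, 0.1399]
tcp_rot: [0.0, 0.759, 0.651, -0.0]
ft_force: [6.9, 4.6, -28.6]
opening: 0.0289
grasp_force: 28.2
t 4.6 pos [0.4846 0.2814 0.1399] open 0.0289 gf 28.2 F [  6.9   4.6 -28.6] M [ 1.16 -1.58  0.06]
closing ang -8.7 q7 -0.52
```

All three angles were blocked, so the nut may be off-centre on the stud. I'll lower it and probe the neck through the slot to find the true centre.

```bash
python3 -m pendant '[0,0,4,0,0,0,0.2, 3,0,4,0,0,0,0.2, 6,0,4,0,0,0,0.2, 8,0,4,0,0,0,0.2, 9,0,4,0,0,0,0.2, 9,0,4,0,0,0,0.2]' 50; python3 go.py .4846 .2814 .1385
python3 -m pendant '[-5,0,0,0,0,0,0.2, -10,0,0,0,0,0,0.2, -14,0,0,0,0,0,0.2, -17,0,0,0,0,0,0.2, -18,0,0,0,0,0,0.2, -18,0,0,0,0,0,0.2]' 50; python3 go.py .4846 .2814 .1385
```

```text
t: 5.2
position: [0.486, 0.2868, 0.1387]
tcp_rot: [0.001, 0.759, 0.651, -0.003]
ft_force: [-2.8, -9.7, 2.1]
opening: 0.0281
grasp_force: 55.8
t 5.2 pos [0.486  0.2868 0.1387] open 0.0281 gf 55.8 F [-2.8 -9.7  2.1] M [-2.14  0.88  0.05]
closing ang -8.8 q7 -0.53
shift mm [-5.5 -0.6  0.2]
t: 5.8
position: [0.4841, 0.2747, 0.1389]
tcp_rot: [-0.001, 0.758, 0.652, 0.002]
ft_force: [-1.9, 3.8, -1.1]
opening: 0.0282
grasp_force: 55.3
t 5.8 pos [0.4841 0.2747 0.1389] open 0.0282 gf 55.3 F [-1.9  3.8 -1.1] M [1.06 0.28 0.03]
closing ang -8.6 q7 -0.51
shift mm [ 6.8 -0.5  0.4]
```

```bash
python3 -m pendant '[6,0,0,0,0,0,0.2, 8.3,1,0,0,0,0,0.2, 8.3,2,0,0,0,0,0.2, 8.3,4,0,0,0,0,0.2, 8.3,4,0,0,0,0,0.2]' 50; python3 go.py .4846 .2814 .1385
python3 -m pendant '[0,-3,0,0,0,0,0.2, 0,-6,0,0,0,0,0.2, 0,-8,0,0,0,0,0.2, 0,-8,0,0,0,0,0.2]' 50; python3 go.py .4846 .2814 .1385
```

```text
t: 6.3
position: [0.4856, 0.2808, 0.1377]
tcp_rot: [-0.002, 0.758, 0.652, -0.003]
ft_force: [-11.3, 0.5, 3.3]
opening: 0.0281
grasp_force: 55.8
t 6.3 pos [0.4856 0.2808 0.1377] open 0.0281 gf 55.8 F [-11.3   0.5   3.3] M [0.28 2.4  0.01]
closing ang -8.6 q7 -0.51
shift mm [ 0.5 -1.1 -0.8]
t: 6.7
position: [0.4823, 0.2812, 0.1387]
tcp_rot: [0.001, 0.759, 0.651, 0.001]
ft_force: [2.1, -0.5, -1.3]
opening: 0.0283
grasp_force: 55.3
t 6.7 pos [0.4823 0.2812 0.1387] open 0.0283 gf 55.3 F [ 2.1 -0.5 -1.3] M [-0.04 -0.49  0.01]
closing ang -8.7 q7 -0.52
shift mm [0.5 2.2 0.2]
```

Probed centre: TCP about (0.4840, 0.2808), so the 55° and 66° tests were 1 mm off. I'll retry them centred.

```bash
python3 -m pendant '[0,3.5,0,0,0,0,0.2, 0,3.5,0,0,0,0,0.2, 0,3.5,-2,0,0,0,0.2, 0,3.5,-3.5,0,0,0,0.2, 0,3.5,-3.5,0,0,0,0.2]' 40; python3 go.py .4840 .2808 .1385
python3 -m pendant '[0,0,2,0,0,3,0.2, 0,0,2,0,0,6,0.2, 0,0,0,0,0,6,0.2, 0,0,0,0,0,6,0.2]' ; python3 go.py .4840 .2808 .1385
```

```text
t: 7.2
position: [0.4843, 0.2806, 0.1399]
tcp_rot: [0.001, 0.758, 0.652, -0.0]
ft_force: [5.9, 2.5, -20.1]
opening: 0.0283
grasp_force: 53.4
t 7.2 pos [0.4843 0.2806 0.1399] open 0.0283 gf 53.4 F [  5.9   2.5 -20.1] M [ 0.56 -1.2   0.01]
closing ang -8.7 q7 -0.52
shift mm [ 0.1 -0.3  1.4]
t: 7.6
position: [0.4839, 0.2807, 0.1399]
tcp_rot: [0.001, 0.791, 0.612, -0.001]
ft_force: [5.6, 2.5, -20.5]
opening: 0.0279
grasp_force: 53.3
t 7.6 pos [0.4839 0.2807 0.1399] open 0.0279 gf 53.3 F [  5.6   2.5 -20.5] M [ 0.63 -1.17  0.06]
closing ang -14.6 q7 -0.61
shift mm [0.2 0.  1.4]
```

```bash
for i in 1 2 3; do python3 -m pendant '[0,0,2,0,0,3,0.2, 0,0,2,0,0,6,0.2, 0,0,0,0,0,6,0.2, 0,0,0,0,0,6,0.2]' >/dev/null; python3 go.py .4840 .2808 .1385; done
```

```text
t 8.0 pos [0.4838 0.2808 0.14  ] open 0.0283 gf 53.2 F [  4.2   3.5 -20.2] M [ 0.66 -1.05  0.  ]
closing ang -20.5 q7 -0.70
shift mm [0.1 0.2 1.5]
t 8.4 pos [0.4838 0.2809 0.14  ] open 0.0283 gf 53.0 F [  4.9   3.5 -22.1] M [ 0.74 -1.09 -0.06]
closing ang -26.5 q7 -0.79
shift mm [0.  0.2 1.5]
t 8.8 pos [0.4838 0.2807 0.1402] open 0.0278 gf 53.0 F [  4.6   2.7 -22.8] M [ 0.69 -1.09 -0.02]
closing ang -32.4 q7 -0.88
shift mm [0.2 0.1 1.7]
```

Every angle is still blocked, so I'll set the nut down, release it, back off and look at the slot against the head.

```bash
python3 -m pendant '[0,0,4,0,0,0,0.2, 0,0,4,0,0,0,0.6, 0,0,4,0,0,0,0.6, 0,0,4,0,0,0,0.6, 0,0,-40,0,0,0,0.6, 20,-10,-80,0,0,0,0.6, 60,-40,-100,0,0,0,0.6, 100,-66,-100,0,0,0,0.6, 140,-92,-100,0,0,0,0.6, 170,-107,-100,0,0,0,0.6, 170,-107,-100,0,0,0,0.6]' 
python3 - <<'E'
from h import *
t0,s0=rd("pics/top0.png"),rd("pics/scene0.png")
t,s=[cv2.cvtColor(capture(n),cv2.COLOR_RGB2BGR) for n in("top","scene")]
cv2.imwrite("pics/t2.png",t);cv2.imwrite("pics/s2.png",s)
f=lambda im,c:cv2.convertScaleAbs(cv2.resize(im[c[1]-9:c[1]+9,c[0]-12:c[0]+12],(400,300),interpolation=cv2.INTER_CUBIC),alpha=1.3)
ct,cs=[proj(n,[.484,.281,.129])[0] for n in("top","scene")];print(ct,cs)
ct,cs=np.round(ct).astype(int),np.round(cs).astype(int);print(ct,cs)
cv2.imwrite("pics/c4.png",np.vstack([np.hstack([f(t0,ct),f(t,ct)]),np.hstack([f(s0,cs),f(s,cs)])]))
E
```

```text
t: 9.9
position: [0.4838, 0.4879, 0.2414]
tcp_rot: [-0.001, 0.875, 0.483, 0.001]
ft_force: [-0.5, -0.5, 0.0]
opening: 0.0511
grasp_force: 0.0
[172.48468197 224.00957076] [324.01900778 233.31652266]
[172 224] [324 233]
```

View pics/c4.png

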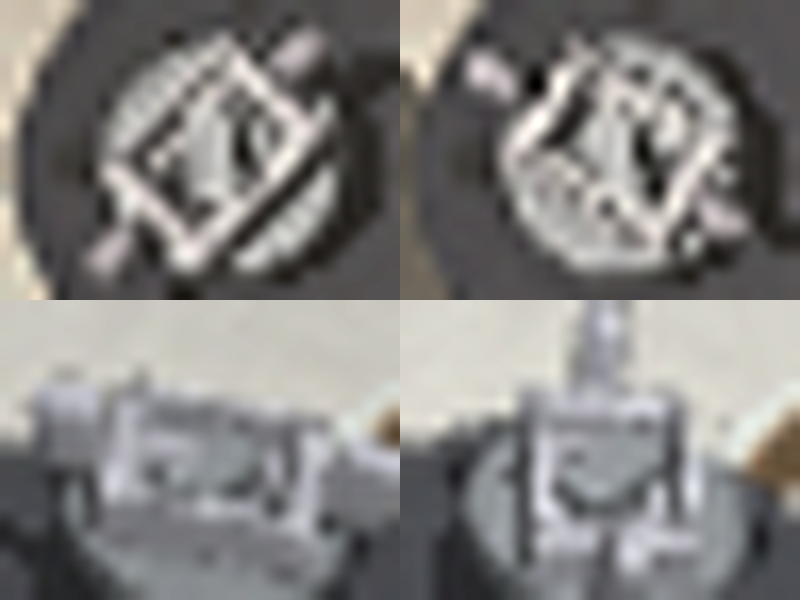

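```bash
python3 - <<'E'
from h import *
for n,a,b,c in(("top","top0","t2",(172,224)),("scene","scene0","s2",(324,233))):
    A,B=[cv2.cvtColor(rd(f"pics/{q}.png"),cv2.COLOR_BGR2GRAY)[c[1]-6:c[1]+7,c[0]-7:c[0]+8].astype(int) for q in(a,b)]
    print(n);print(A);print(B)
for ang in(0,30,60,90,120,150):
    v=.0105*np.array([np.cos(np.radians(ang)),np.sin(np.radians(ang)),0]);C=np.array([.484,.281,.129])
    print(ang,[(proj(n,C+v)[0]-proj(n,C)[0]).round(1) for n in("top","scene")])
E
```

```text
top
[[ 58  59  57  53  70 123 121 154 119 154  41 114 145 113  53]
 [ 59  57  53  88 119 132 152  81 124 173 149  82  93  53  29]
 [ 58  53  82 123 130 155  78 146 126  89 174 122  68  39  49]
 [ 57  50 130 132 147  86 134 159  85  87  67 163 157  68 132]
 [ 54  89 139 150  83  50 145 142 141  54 117  90 161 157 105]
 [ 50 101 150  83  54 139 136 137 147  26 141  87 168 135  54]
 [ 47 106  93  48 146  82 116 139 145  21  94 158 177  56  42]
 [ 37 147 157  75  77  55 106 138 146  82  75 177  79  32 127]
 [ 52  72 166 157  75  31  99 153 157  94 132  79  28 119 149]
 [ 57  36 154 146 160  68  65  59 150 162  71  30 116 139 110]
 [ 55  52 111  63 117 157  76 133 171  79  30 121 139 143  54]
 [ 62 124 125  40  48 145 156 144  91  31 121 145 150  71  31]
 [108 143  86  46  38 143 173  96  43 134 157  90  67  27  28]]
[[115  53  57  56  60 120 127  85 138 136 127 128  67  32  34]
 [152 122  45  26 169 141  74 136 108  55 140 141 127  77  27]
 [ 97 132  44  35 189  70  94 159 163 138 130  60 140 131  51]
 [ 55  68  82 161 127  37  73 159 102 173 132 155  72 138 136]
 [ 51  88 164 188  62  3
[... 1756 characters left out ...]
4  51 154 125  90 118 118 118 119 107  51 146 130 150]
 [114  70  60 166 113 128 119 119 120  96  77  66 157 113  96]
 [114 112  61 163  74  89 130 120  87  66 144  69 175 115 113]
 [114 115  61 170 139  58  75  71  80  89 150  71 140 114 115]
 [116 116  60 118 150 122 119  98 115 142 135 100 113 115 115]
 [114 116  61 145 145 145 139  76 144 153 158 148 141 114 115]
 [ 72 110  52 110 105 106  87  67 152 153  92  98  99 115 116]]
0 [array([ 0., -3.]), array([-2.8,  1.2])]
30 [array([-1.5, -2.6]), array([-1.3,  2.1])]
60 [array([-2.6, -1.4]), array([0.5, 2.5])]
90 [array([-3. ,  0.1]), array([2.1, 2.2])]
120 [array([-2.6,  1.5]), array([3.2, 1.3])]
150 [array([-1.5,  2.6]), array([3.4, 0.1])]
```

The pixels that stay the same in both top views (columns 171–173, rows 221–226) form a 21×10 mm bar with its long axis at about +8° in the world. That is the head. It explains the blocked lifts, because I was testing wings at 58–81°. From here the nut needs roughly 50° more clockwise. Regrasp.

```bash
python3 go.py .4840 .2808 .1385 -32.4
```

```text
t 10.0 pos [0.486  0.4819 0.2416] open 0.0514 gf 0.0 F [-0.3 -0.7 -0.2] M [-0.09 -0.03 -0.  ]
closing ang -32.6 q7 -1.18
shift mm [-170.4  106.5  103.3]
wz -0.2
wz 179.8
rotvec deg [ 0.   0.  -0.2]
rotvec deg [ 1.000e-01 -1.000e-01  1.798e+02]
```

```bash
python3 -m pendant '[-42,26,0,0,0,0,0.6, -84,52,0,0,0,0,0.6, -126,78,0,0,0,0,0.6, -168,104,0,0,0,0,0.6, -170.4,106.5,30,0,0,0,0.6, -170.4,106.5,70,0,0,0,0.6, -170.4,106.5,97,0,0,0,0.6, -170.4,106.5,102,0,0,0,0.6, -170.4,106.5,102,0,0,0,0.6, -170.4,106.5,102,0,0,0,0.2, -170.4,106.5,102,0,0,0,0.2, -170.4,106.5,102,0,0,0,0.2]' 40; python3 go.py .4840 .2808 .1385 -82
python3 -m pendant '[0,0,-1,0,0,8,0.2, 0,0,-1,0,0,16,0.2, 0,0,-1,0,0,24,0.2, 0,0,-1,0,0,32,0.2, 0,0,-1,0,0,40,0.2, 0,0,-1,0,0,48,0.2, 0,0,-1,0,0,50,0.2, 0,0,-1,0,0,50,0.2, 0,0,-3,0,0,50,0.2, 0,0,-5,0,0,50,0.2, 0,0,-5,0,0,50,0.2]' 40; python3 go.py .4840 .2808 .1385 -82
```

```text
t: 11.2
position: [0.485, 0.2812, 0.1417]
tcp_rot: [-0.0, 0.877, 0.48, 0.002]
ft_force: [-0.9, -2.0, 6.1]
opening: 0.0284
grasp_force: 39.5
t 11.2 pos [0.485  0.2812 0.1417] open 0.0284 gf 39.5 F [-0.9 -2.   6.1] M [-0.31  0.13 -0.02]
closing ang -32.7 q7 -0.87
shift mm [-0.9 -0.7  3.2]
wz 49.3
wz -130.7
rotvec deg [-0.  -0.2 49.3]
rotvec deg [   0.2   -0.  -130.7]
t: 12.3
position: [0.4837, 0.2808, 0.1449]
tcp_rot: [-0.0, 0.998, 0.064, -0.0]
ft_force: [-0.3, 0.4, -0.2]
opening: 0.0284
grasp_force: 39.5
t 12.3 pos [0.4837 0.2808 0.1449] open 0.0284 gf 39.5 F [-0.3  0.4 -0.2] M [0.07 0.03 0.06]
closing ang -82.6 q7 -1.61
shift mm [0.3 0.1 6.4]
wz -0.6
wz 179.4
rotvec deg [-0.   0.  -0.6]
rotvec deg [  0.    0.  179.4]
```

```bash
python3 -m pendant '[0,0,-4,0,0,0,0.2, 0,0,-8,0,0,0,0.2, 0,0,-12,0,0,0,0.2, 0,0,-12,0,0,0,0.2]' 40; python3 go.py
```

```text
t: 12.7
position: [0.4843, 0.2808, 0.1575]
tcp_rot: [-0.0, 0.998, 0.064, 0.001]
ft_force: [0.2, 1.4, -0.5]
opening: 0.0281
grasp_force: 39.5
t 12.7 pos [0.4843 0.2808 0.1575] open 0.0281 gf 39.5 F [ 0.2  1.4 -0.5] M [-0.02  0.01  0.02]
closing ang -82.7 q7 -1.63
```

The nut is free. Carry it to the hardware tray's near half.

```bash
python3 -m pendant '[0,0,-25,0,0,0,0.2, 0,20,-30,0,0,0,0.2, -1,60,-30,0,0,0,0.2, -1,110,-30,0,0,0,0.2, -2,160,-20,0,0,0,0.2, -2,210,0,0,0,0,0.2, -3,258,20,0,0,0,0.2, -3,295,60,0,0,0,0.2, -3,302.5,100,0,0,0,0.2, -3,302.5,118,0,0,0,0.2, -3,302.5,124,0,0,0,0.2, -3,302.5,126,0,0,0,0.2]' 40; python3 go.py .5197 -.0197 .0277
```

```text
t: 13.9
position: [0.5191, -0.0204, 0.0305]
tcp_rot: [0.0, 0.998, 0.064, -0.0]
ft_force: [0.0, -0.3, -0.2]
opening: 0.0283
grasp_force: 39.9
t 13.9 pos [ 0.5191 -0.0204  0.0305] open 0.0283 gf 39.9 F [ 0.  -0.3 -0.2] M [ 0.03  0.01 -0.04]
closing ang -82.7 q7 -0.89
shift mm [ 0.7 -0.7  2.8]
```

```bash
python3 -m pendant '[0,0,2,0,0,0,0.2, 0,0,4,0,0,0,0.2, 0,0,5,0,0,0,0.2, 0,0,5,0,0,0,0.2]' 40; python3 go.py
```

```text
t: 14.3
position: [0.5205, -0.0191, 0.0278]
tcp_rot: [-0.001, 0.998, 0.065, 0.001]
ft_force: [-3.1, 0.8, 11.3]
opening: 0.0281
grasp_force: 41.3
t 14.3 pos [ 0.5205 -0.0191  0.0278] open 0.0281 gf 41.3 F [-3.1  0.8 11.3] M [0.02 0.7  0.01]
closing ang -82.6 q7 -0.88
```

```bash
python3 -m pendant '[0,0,-3,0,0,0,0.6, 0,0,-3,0,0,0,0.6, 0,0,-3,0,0,0,0.6, 0,0,-40,0,0,0,0.8, 0,0,-90,0,0,0,0.8, 0,-30,-135,0,0,0,0.8, 0,-78,-155,0,0,0,0.8, 1,-127,-155,0,0,0,0.8, 1,-176,-155,0,0,0,0.8, 2,-225,-155,0,0,0,0.8, 2,-274,-155,0,0,0,0.8, 2.5,-302.4,-155,0,0,0,0.8]' 40; python3 -m pendant '[0,0,0,0,0,0,0.8, 0,0,0,0,0,0,0.8]'; python3 go.py .484 .281 .114
python3 - <<'E'
from h import *
t,s=[cv2.cvtColor(capture(n),cv2.COLOR_RGB2BGR) for n in("top","scene")]
cv2.imwrite("pics/t3.png",t);cv2.imwrite("pics/s3.png",s)
cv2.imwrite("pics/c5.png",np.hstack([crop(t,225,165,70,80,350,400),crop(s,290,200,65,65,400,400)]))
E
```

```text
t: 15.5
position: [0.4817, 0.2855, 0.1806]
tcp_rot: [-0.001, 0.998, 0.067, -0.0]
ft_force: [1.3, 0.3, -0.1]
opening: 0.0684
grasp_force: 0.0
t: 15.7
position: [0.4829, 0.2809, 0.1805]
tcp_rot: [0.0, 0.998, 0.065, -0.0]
ft_force: [0.0, -0.4, -0.7]
opening: 0.0682
grasp_force: 0.0
t 15.7 pos [0.4829 0.2809 0.1805] open 0.0682 gf 0.0 F [ 0.  -0.4 -0.7] M [-0.03  0.01 -0.03]
closing ang -82.6 q7 -1.64
shift mm [ 1.1  0.  66.5]
```

View pics/c5.png

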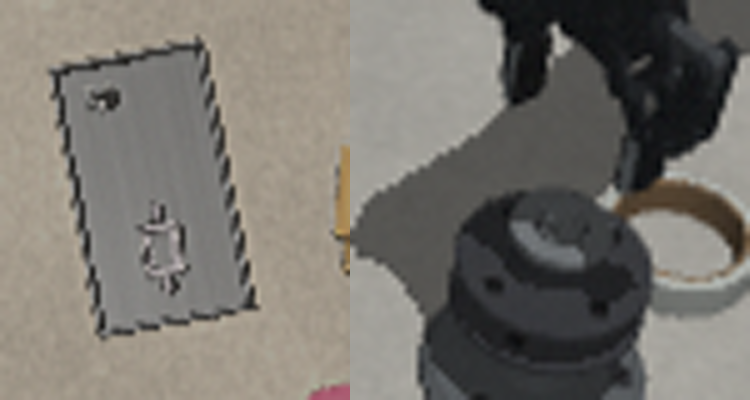

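The nut lies in the tray at about (257,214) px. The washer is on its boss and the open jaws are above it. Grasp the washer.

```bash
python3 -m pendant '[1,0,35,0,0,0,0.8, 1,0,60,0,0,0,0.8, 1,0,66,0,0,0,0.8, 1,0,66,0,0,0,0.8, 1,0,66,0,0,0,0.8, 1,0,66,0,0,0,0.5, 1,0,66,0,0,0,0.5, 1,0,66,0,0,0,0.5, 1,0,66,0,0,0,0.5]' 30; python3 go.py; python3 -m pendant '[0,0,-5,0,0,0,0.5, 0,0,-15,0,0,0,0.5, 0,0,-30,0,0,0,0.5, 0,0,-30,0,0,0,0.5]' 30; python3 go.py .6 .0 .03
```

```text
t: 16.7
position: [0.4853, 0.2811, 0.1165]
tcp_rot: [-0.001, 0.998, 0.064, 0.001]
ft_force: [-1.3, -1.8, 5.2]
opening: 0.0507
grasp_force: 30.2
t 16.7 pos [0.4853 0.2811 0.1165] open 0.0507 gf 30.2 F [-1.3 -1.8  5.2] M [-0.2   0.16 -0.04]
closing ang -82.7 q7 -1.57
t: 17.1
position: [0.4857, 0.2815, 0.1474]
tcp_rot: [-0.001, 0.998, 0.064, 0.002]
ft_force: [-0.4, 0.4, -0.8]
opening: 0.0507
grasp_force: 31.4
t 17.1 pos [0.4857 0.2815 0.1474] open 0.0507 gf 31.4 F [-0.4  0.4 -0.8] M [ 0.   -0.03  0.  ]
closing ang -82.7 q7 -1.60
shift mm [ 76.9 294.  117. ]
```

Gripped, but about 10 mm lower than I'd like for a gentle set-down, so I'll regrip higher on the washer.

```bash
python3 -m pendant '[0,0,20,0,0,0,0.5, 0,0,29,0,0,0,0.5, 0,0,30,0,0,0,0.5, 0,0,30,0,0,0,0.7, 0,0,30,0,0,0,0.7, 0,0,23,0,0,0,0.7, 0,0,23,0,0,0,0.7, 0,0,23,0,0,0,0.5, 0,0,23,0,0,0,0.5, 0,0,23,0,0,0,0.5]' 30; python3 go.py; python3 -m pendant '[0,0,-10,0,0,0,0.5, 0,0,-30,0,0,0,0.5, 0,0,-30,0,0,0,0.5]' 30; python3 go.py .589 -.008 .03
```

```text
t: 18.1
position: [0.4848, 0.281, 0.1227]
tcp_rot: [-0.0, 0.998, 0.064, 0.0]
ft_force: [-1.8, -0.1, 7.2]
opening: 0.0504
grasp_force: 30.0
t 18.1 pos [0.4848 0.281  0.1227] open 0.0504 gf 30.0 F [-1.8 -0.1  7.2] M [-0.11  0.27 -0.02]
closing ang -82.7 q7 -1.58
t: 18.4
position: [0.4857, 0.2813, 0.154]
tcp_rot: [-0.001, 0.998, 0.064, 0.002]
ft_force: [0.4, 0.6, -0.8]
opening: 0.0502
grasp_force: 31.5
t 18.4 pos [0.4857 0.2813 0.154 ] open 0.0502 gf 31.5 F [ 0.4  0.6 -0.8] M [-0.05 -0.01  0.01]
closing ang -82.7 q7 -1.61
shift mm [ 65.1 300.3 123.7]
```

```bash
python3 -m pendant '[0,0,-20,0,0,0,0.5, 6,30,-30,0,0,0,0.5, 16,76,-30,0,0,0,0.5, 27,122,-30,0,0,0,0.5, 37,168,-25,0,0,0,0.5, 47,214,-5,0,0,0,0.5, 57,258,15,0,0,0,0.5, 65,295,45,0,0,0,0.5, 65,300,90,0,0,0,0.5, 65,300,118,0,0,0,0.5, 65,300,128,0,0,0,0.5, 65,300,133,0,0,0,0.5]' 30; python3 -m pendant '[0,0,2,0,0,0,0.5, 0,0,4,0,0,0,0.5, 0,0,6,0,0,0,0.5, 0,0,6,0,0,0,0.5]' 30;python3 go.py .589 -.008 .0167
```

```text
t: 19.6
position: [0.5865, -0.0084, 0.0178]
tcp_rot: [0.0, 0.998, 0.064, -0.001]
ft_force: [0.1, -0.4, -0.5]
opening: 0.0503
grasp_force: 31.6
t: 20.0
position: [0.5881, -0.0081, 0.0166]
tcp_rot: [-0.001, 0.998, 0.064, 0.001]
ft_force: [-7.7, 1.4, 20.3]
opening: 0.0505
grasp_force: 33.6
t 20.0 pos [ 0.5881 -0.0081  0.0166] open 0.0505 gf 33.6 F [-7.7  1.4 20.3] M [0.1  1.67 0.02]
closing ang -82.6 q7 -0.92
shift mm [ 0.9 -0.  -0.1]
```

```bash
python3 -m pendant '[0,0,-5,0,0,0,0.75, 0,0,-5,0,0,0,0.75, 0,0,-5,0,0,0,0.75, 0,0,-50,0,0,0,0.75, 0,-10,-98,0,0,-8,0.75, -8,-40,-130,0,0,-16,0.75, -18,-86,-155,0,0,-24,0.75, -28,-132,-160,0,0,-32,0.75, -38,-178,-160,0,0,-40,0.75, -49,-224,-160,0,0,-48,0.75, -58,-268,-160,0,0,-56,0.75, -64,-295,-160,0,0,-64,0.75]' 30; python3 -m pendant '[-1,-5,0,0,0,-8,0.75, -1,-5,0,0,0,-12,0.75, -1,-5,0,0,0,-12,0.75]'; python3 go.py .484 .281 .111 -6.3
python3 - <<'E'
from h import *
t,s=[cv2.cvtColor(capture(n),cv2.COLOR_RGB2BGR) for n in("top","scene")]
cv2.imwrite("pics/t4.png",t);cv2.imwrite("pics/s4.png",s)
cv2.imwrite("pics/c6.png",np.hstack([crop(t,225,165,70,80,350,400),crop(s,290,200,65,65,400,400)]))
E
```

```text
t: 21.2
position: [0.484, 0.2801, 0.1728]
tcp_rot: [-0.001, 0.809, 0.587, 0.0]
ft_force: [0.5, 0.1, 0.3]
opening: 0.0639
grasp_force: 0.0
t: 21.5
position: [0.4807, 0.2769, 0.1727]
tcp_rot: [-0.0, 0.747, 0.665, 0.0]
ft_force: [1.3, 0.6, -0.2]
opening: 0.0639
grasp_force: 0.0
t 21.5 pos [0.4807 0.2769 0.1727] open 0.0639 gf 0.0 F [ 1.3  0.6 -0.2] M [-0.02 -0.04  0.02]
closing ang -6.6 q7 -0.50
shift mm [ 4.5  2.8 61.7]
wz -0.3
wz 179.7
rotvec deg [-0.  -0.  -0.3]
rotvec deg [ -0.    0.  179.7]
```

View pics/c6.png

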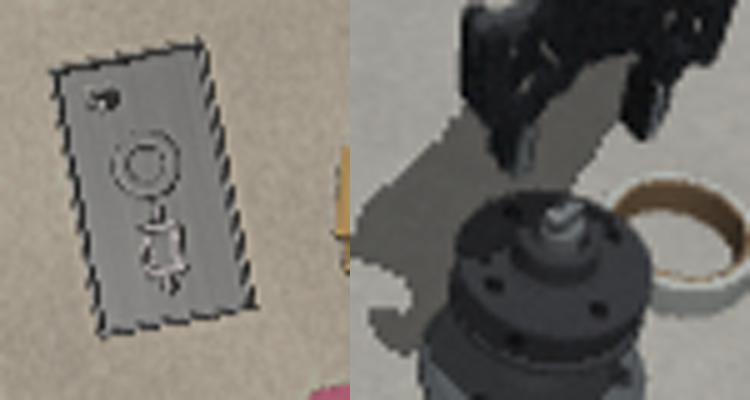

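The washer lies flat in the tray at about (254,198) px, with the nut beside it. Now grasp the upper flange's boss.

```bash
python3 -m pendant '[4.5,2.8,30,0,0,0,0.75, 4.5,2.8,50,0,0,0,0.75, 4.5,2.8,58,0,0,0,0.75, 4.5,2.8,62,0,0,0,0.75, 4.5,2.8,62,0,0,0,0.75, 4.5,2.8,62,0,0,0,0.75]' 50; python3 go.py .484 .281 .111; python3 -m pendant '[0,0,0,0,0,0,0.4, 0,0,0,0,0,0,0.4, 0,0,0,0,0,0,0.4, 0,0,0,0,0,0,0.4, 0,0,0,0,0,0,0.4]' 50; python3 go.py; python3 -m pendant '[0,0,-4,0,0,0,0.4, 0,0,-10,0,0,0,0.4, 0,0,-20,0,0,0,0.4, 0,0,-20,0,0,0,0.4]' 50; python3 go.py
```

```text
t: 22.2
position: [0.4848, 0.2809, 0.1116]
tcp_rot: [0.0, 0.747, 0.665, 0.001]
ft_force: [-0.2, -0.4, 0.4]
opening: 0.0643
grasp_force: 0.0
t 22.2 pos [0.4848 0.2809 0.1116] open 0.0643 gf 0.0 F [-0.2 -0.4  0.4] M [ 0.01 -0.04 -0.04]
closing ang -6.7 q7 -0.45
shift mm [-0.  -0.8  0.6]
t: 22.7
position: [0.4844, 0.2811, 0.112]
tcp_rot: [-0.0, 0.747, 0.665, 0.001]
ft_force: [-2.6, 0.2, 5.6]
opening: 0.0403
grasp_force: 49.8
t 22.7 pos [0.4844 0.2811 0.112 ] open 0.0403 gf 49.8 F [-2.6  0.2  5.6] M [-0.11  0.36  0.03]
closing ang -6.6 q7 -0.45
t: 23.1
position: [0.4851, 0.2811, 0.1323]
tcp_rot: [0.0, 0.747, 0.665, 0.001]
ft_force: [1.5, 0.2, -4.0]
opening: 0.04
grasp_force: 51.0
t 23.1 pos [0.4851 0.2811 0.1323] open 0.0400 gf 51.0 F [ 1.5  0.2 -4. ] M [ 0.   -0.05 -0.01]
closing ang -6.7 q7 -0.47
```

Holding the flange (Fz -4 N). Lift it clear and carry it over the free end of the tray.

```bash
python3 -m pendant '[0,0,-35,0,0,0,0.4, 0,0,-58,0,0,0,0.4, -20,4,-60,0,0,0,0.4, -60,12,-60,0,0,0,0.4, -108,21,-60,0,0,0,0.4, -156,31,-60,0,0,0,0.4, -204,40,-60,0,0,0,0.4, -252,50,-60,0,0,0,0.4, -300,59,-60,0,0,0,0.4, -348,69,-60,0,0,0,0.4, -396,78,-60,0,0,0,0.4, -444,88,-60,0,0,0,0.4]' 50; python3 -m pendant '[-48,10,0,0,0,0,0.4, -96,19,0,0,0,0,0.4, -144,28,0,0,0,0,0.4, -180,36,0,0,0,0,0.4, -201,39.7,0,0,0,0,0.4, -201,39.7,0,0,0,0,0.4, -201,39.7,0,0,0,0,0.4]';  python3 go.py .5377 -.3746 .060 -6.3
```

```text
t: 24.3
position: [0.5199, -0.1723, 0.191]
tcp_rot: [0.0, 0.747, 0.665, 0.0]
ft_force: [0.5, 1.0, -2.5]
opening: 0.04
grasp_force: 52.6
t: 25.0
position: [0.5358, -0.3745, 0.1902]
tcp_rot: [-0.001, 0.747, 0.665, 0.0]
ft_force: [-0.2, 0.9, -4.0]
opening: 0.0403
grasp_force: 52.6
t 25.0 pos [ 0.5358 -0.3745  0.1902] open 0.0403 gf 52.6 F [-0.2  0.9 -4. ] M [ 0.07 -0.02  0.02]
closing ang -6.7 q7 0.74
shift mm [  0.    2.1 130.2]
wz -0.4
wz 179.6
rotvec deg [-0.1 -0.1 -0.4]
rotvec deg [-1.000e-01  1.000e-01  1.796e+02]
```

```bash
python3 -m pendant '[0,2,45,0,0,-0.4,0.4, 0,2,90,0,0,-0.4,0.4, 0,2,118,0,0,-0.4,0.4, 0,2,128,0,0,-0.4,0.4, 0,2,128,0,0,-0.4,0.4, 0,2,128,0,0,-0.4,0.4]';  python3 go.py .5377 -.3746 .042 -6.3; python3 -m pendant '[0,0,5,0,0,0,0.4, 0,0,10,0,0,0,0.4, 0,0,14,0,0,0,0.4, 0,0,17,0,0,0,0.4, 0,0,18,0,0,0,0.4, 0,0,18,0,0,0,0.4]';  python3 go.py .5377 -.3746 .042 -6.3
```

```text
t: 25.6
position: [0.5395, -0.3751, 0.0645]
tcp_rot: [0.001, 0.744, 0.668, 0.0]
ft_force: [0.9, -0.6, -4.0]
opening: 0.0401
grasp_force: 52.6
t 25.6 pos [ 0.5395 -0.3751  0.0645] open 0.0401 gf 52.6 F [ 0.9 -0.6 -4. ] M [-0.02 -0.02 -0.  ]
closing ang -6.2 q7 0.81
shift mm [ 0.3 -1.9 22.5]
wz 0.1
wz -179.9
rotvec deg [0.1 0.1 0.1]
rotvec deg [-1.000e-01  2.000e-01 -1.799e+02]
t: 26.2
position: [0.5381, -0.3749, 0.0445]
tcp_rot: [-0.0, 0.745, 0.667, -0.0]
ft_force: [0.2, 0.0, -4.1]
opening: 0.0401
grasp_force: 52.6
t 26.2 pos [ 0.5381 -0.3749  0.0445] open 0.0401 gf 52.6 F [ 0.2  0.  -4.1] M [0.02 0.02 0.05]
closing ang -6.3 q7 0.82
shift mm [ 0.3 -0.4  2.5]
wz 0.0
wz -180.0
rotvec deg [-0. -0.  0.]
rotvec deg [   0.   -0. -180.]
```

```bash
python3 -m pendant '[0,0,1.5,0,0,0,0.4, 0,0,2.5,0,0,0,0.4, 0,0,3.5,0,0,0,0.4, 0,0,4,0,0,0,0.4, 0,0,4,0,0,0,0.4]';  python3 go.py .5377 -.3746 .042 -6.3
```

```text
t: 26.7
position: [0.5382, -0.3752, 0.0422]
tcp_rot: [0.0, 0.745, 0.667, 0.0]
ft_force: [-3.1, 1.8, 6.0]
opening: 0.0399
grasp_force: 53.6
t 26.7 pos [ 0.5382 -0.3752  0.0422] open 0.0399 gf 53.6 F [-3.1  1.8  6. ] M [0.42 0.65 0.04]
closing ang -6.3 q7 0.83
shift mm [ 0.6 -0.6  0.2]
wz 0.0
wz -180.0
rotvec deg [ 0. -0.  0.]
rotvec deg [ 0.0e+00  1.0e-01 -1.8e+02]
```

```bash
python3 -m pendant '[0,0,-1.5,0,0,0,0.5, 0,0,-1.5,0,0,0,0.7, 0,0,-1.5,0,0,0,0.7, 0,0,-1.5,0,0,0,0.7, 0,0,-30,0,0,0,0.7, 0,0,-78,0,0,0,0.7, 5,-1,-126,0,0,0,0.7, 40,-8,-150,0,0,0,0.7, 88,-17,-150,0,0,0,0.7, 136,-26,-150,0,0,0,0.7, 184,-36,-150,0,0,0,0.7, 232,-45,-150,0,0,0,0.7]' 50; python3 -m pendant '[48,-9,0,0,0,0,0.7, 96,-19,0,0,0,0,0.7, 144,-28,0,0,0,0,0.7, 192,-37,0,0,0,0,0.7, 240,-47,0,0,0,0,0.7, 288,-56,0,0,0,0,0.7, 336,-65,0,0,0,0,0.7, 384,-75,0,0,0,0,0.7, 412,-81,0,0,0,0,0.7, 414,-81,0,0,0,0,0.7, 414,-81,0,0,0,0,0.7]'; python3 go.py .484 .281 .077 -6.3
python3 - <<'E'
from m import *
t,s=[cv2.cvtColor(capture(n),cv2.COLOR_RGB2BGR) for n in("top","scene")]
cv2.imwrite("pics/t5.png",t);cv2.imwrite("pics/s5.png",s)
cv2.imwrite("pics/c7.png",np.hstack([crop(t,285,180,90,50,400,222),cv2.resize(crop(s,195,140,60,60,300,300),(222,222)),crop(s,300,225,45,55,178,222)]))
g=cv2.cvtColor(t,cv2.COLOR_BGR2GRAY)
for nm,c in(("upper",(.5377,-.3746)),("packed",(.5545,-.2231))):
    u,v=proj("top",[*c,.021])[0].round().astype(int)
    m=np.zeros_like(g);m[v-18:v+19,u-17:u+18]=1
    print(nm,circ("top",((g<75)&(m>0)).astype(np.uint8)*255,.021,.05,np.array(c)))
E
```

```text
t: 27.9
position: [0.5184, -0.1376, 0.1911]
tcp_rot: [0.0, 0.745, 0.667, 0.0]
ft_force: [0.7, 0.6, 0.8]
opening: 0.0595
grasp_force: 0.0
t: 29.0
position: [0.4832, 0.2813, 0.1906]
tcp_rot: [0.0, 0.744, 0.668, -0.0]
ft_force: [0.9, -0.0, -0.1]
opening: 0.0596
grasp_force: 0.0
t 29.0 pos [0.4832 0.2813 0.1906] open 0.0596 gf 0.0 F [ 0.9 -0.  -0.1] M [-0.07 -0.    0.01]
closing ang -6.2 q7 -0.49
shift mm [-1.000e-01  8.000e-01  1.136e+02]
wz 0.1
wz -179.9
rotvec deg [0.  0.  0.1]
rotvec deg [  -0.     0.  -179.9]
upper (array([ 0.54066717, -0.37991605,  0.05297705]), array([ 0.54142828, -0.3815385 ]), 155)
packed (array([ 0.55411181, -0.22309385,  0.04820448]), array([ 0.55393995, -0.22312585]), 72)
```

View pics/c7.png

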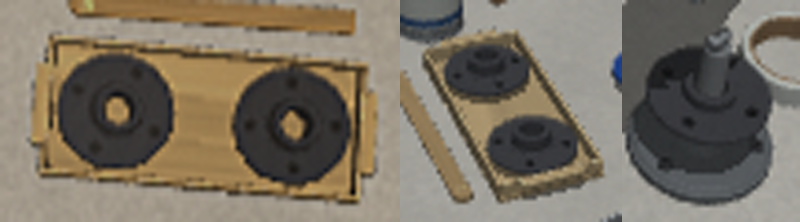

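Both flanges lie flat, about 153 mm apart (bore centres near (311,204) and (350,208) px). The lower flange is still on the stand. I'll come down slowly and feel for its plate.

```bash
python3 - <<'E'
from m import *
t=rd("pics/t5.png");g=cv2.cvtColor(t,cv2.COLOR_BGR2GRAY)
for nm,c in(("upper",(.538,-.375)),("packed",(.554,-.2231))):
    u,v=proj("top",[*c,.021])[0].round().astype(int)
    m=np.zeros_like(g);cv2.circle(m,(int(u),int(v)),16,1,-1)
    k=cv2.morphologyEx(((g<75)&(m>0)).astype(np.uint8)*255,cv2.MORPH_OPEN,np.ones((7,7),np.uint8))
    print(nm,circ("top",k,.021,.05,np.array(c)))
E
python3 -m pendant '[0,0.5,40,0,0,0,0.7, 0,0.5,80,0,0,0,0.7, 0,0.5,100,0,0,0,0.7, 0,0.5,108,0,0,0,0.7, 0,0.5,108,0,0,0,0.7]' 50; python3 go.py .484 .281 .077
python3 -m pendant '[0,0,1,0,0,0,0.7, 0,0,2,0,0,0,0.7, 0,0,3,0,0,0,0.7, 0,0,3,0,0,0,0.7]' 50; python3 go.py .484 .281 .077
```

```text
upper (array([ 0.53864161, -0.373581  ,  0.04775609]), array([ 0.53838753, -0.37374183]), 72)
packed (array([ 0.55367052, -0.22309268,  0.04799591]), array([ 0.5537096 , -0.22313364]), 72)
t: 29.6
position: [0.4841, 0.2792, 0.0823]
tcp_rot: [0.0, 0.745, 0.667, -0.001]
ft_force: [0.8, 0.2, 0.7]
opening: 0.0599
grasp_force: 0.0
t 29.6 pos [0.4841 0.2792 0.0823] open 0.0599 gf 0.0 F [0.8 0.2 0.7] M [ 0.03 -0.04  0.04]
closing ang -6.4 q7 -0.41
shift mm [ 1.7 -0.3  5.3]
t: 30.0
position: [0.4842, 0.2811, 0.0804]
tcp_rot: [-0.0, 0.745, 0.667, 0.001]
ft_force: [1.0, -0.6, 0.0]
opening: 0.0598
grasp_force: 0.0
t 30.0 pos [0.4842 0.2811 0.0804] open 0.0598 gf 0.0 F [ 1.  -0.6  0. ] M [-0.03  0.03  0.03]
closing ang -6.3 q7 -0.41
shift mm [-0.2 -0.2  3.4]
```

```bash
python3 -m pendant '[0,0,1,0,0,0,0.7, 0,0,2,0,0,0,0.7, 0,0,2,0,0,0,0.7, 0,0,2,0,0,0,0.4, 0,0,2,0,0,0,0.4, 0,0,2,0,0,0,0.4, 0,0,2,0,0,0,0.4]' 70; python3 go.py; python3 -m pendant '[0,0,-3,0,0,0,0.4, 0,0,-8,0,0,0,0.4, 0,0,-15,0,0,0,0.4, 0,0,-15,0,0,0,0.4]' 70; python3 go.py
```

```text
t: 30.7
position: [0.4839, 0.2809, 0.0785]
tcp_rot: [-0.0, 0.745, 0.667, 0.0]
ft_force: [-1.3, -1.5, 5.2]
opening: 0.0394
grasp_force: 69.6
t 30.7 pos [0.4839 0.2809 0.0785] open 0.0394 gf 69.6 F [-1.3 -1.5  5.2] M [-0.18  0.48 -0.06]
closing ang -6.3 q7 -0.41
t: 31.1
position: [0.4844, 0.2812, 0.0937]
tcp_rot: [0.0, 0.745, 0.667, 0.001]
ft_force: [0.3, 0.2, -3.4]
opening: 0.0397
grasp_force: 70.9
t 31.1 pos [0.4844 0.2812 0.0937] open 0.0397 gf 70.9 F [ 0.3  0.2 -3.4] M [ 0.06  0.02 -0.05]
closing ang -6.3 q7 -0.42
```

```bash
python3 -m pendant '[0,0,-40,0,0,0,0.4, 0,0,-80,0,0,0,0.4, 0,0,-96,0,0,0,0.4, -25,5,-97,0,0,0,0.4, -70,15,-97,0,0,0,0.4, -118,26,-97,0,0,0,0.4, -166,36,-97,0,0,0,0.4, -214,47,-97,0,0,0,0.4, -262,57,-97,0,0,0,0.4, -310,68,-97,0,0,0,0.4, -358,78,-97,0,0,0,0.4, -406,89,-97,0,0,0,0.4]' 70; python3 -m pendant '[-48,11,0,0,0,0,0.4, -96,21,0,0,0,0,0.4, -135,30,0,0,0,0,0.4, -158,35,5,0,0,0,0.4, -163,36,35,0,0,0,0.4, -163,36,60,0,0,0,0.4, -163,36,72,0,0,0,0.4, -163,36,72,0,0,0,0.4, -163,36,72,0,0,0,0.4]';  python3 go.py .5460 -.2984 .0435 -6.3
python3 - <<'E'
from h import *
t,s=[cv2.cvtColor(capture(n),cv2.COLOR_RGB2BGR) for n in("top","scene")]
cv2.imwrite("pics/t6.png",t);cv2.imwrite("pics/s6.png",s)
cv2.imwrite("pics/c8.png",np.hstack([crop(t,285,165,90,70,400,311),crop(s,190,120,75,75,400,311)]))
E
```

```text
t: 32.3
position: [0.5278, -0.1342, 0.1899]
tcp_rot: [-0.0, 0.745, 0.668, 0.0]
ft_force: [1.1, -0.3, -4.3]
opening: 0.0392
grasp_force: 73.0
t: 33.2
position: [0.5467, -0.2984, 0.1185]
tcp_rot: [0.0, 0.745, 0.668, 0.0]
ft_force: [0.6, 0.6, -3.5]
opening: 0.04
grasp_force: 73.0
t 33.2 pos [ 0.5467 -0.2984  0.1185] open 0.0400 gf 73.0 F [ 0.6  0.6 -3.5] M [0.01 0.04 0.01]
closing ang -6.2 q7 0.68
shift mm [-0.  -0.7 75. ]
wz 0.1
wz -179.9
rotvec deg [0.1 0.  0.1]
rotvec deg [-0.000e+00  1.000e-01 -1.799e+02]
```

View pics/c8.png

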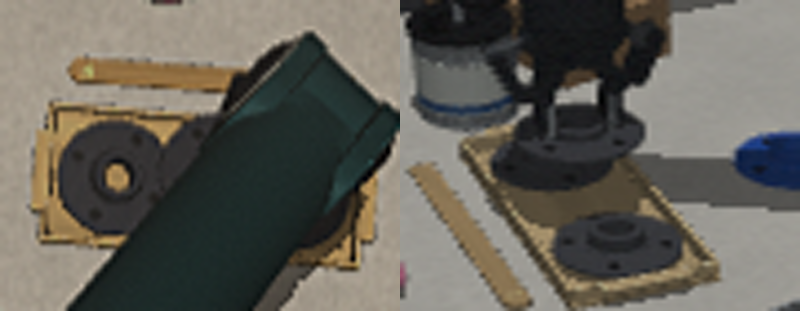

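```bash
python3 - <<'E'
from h import *
a=np.linspace(0,2*np.pi,200)
for dy in(-.003,0,.003):
    P=proj("scene",np.c_[.5467+.05*np.cos(a),-.2984+dy+.05*np.sin(a),0*a+.105]);print(dy,P.min(0).round(1),P.max(0).round(1))
g=cv2.cvtColor(rd("pics/s6.png"),cv2.COLOR_BGR2GRAY)
for v in(142,143,144,145,146): print(v,g[v,206:216],g[v,229:241])
E
```

```text
-0.003 [210.3 143.9] [235.1 157.7]
0 [210.6 144.3] [235.4 158.1]
0.003 [210.9 144.6] [235.7 158.5]
142 [103 101  98  92  54  27  23  23  28  27] [ 31  21  53 151 155 155 155 156 153 154 153 151]
143 [101 101  98  70  37  24  27  26  22  24] [ 53  41  55 154 155 156 156 154 152 153 152 153]
144 [101  74  60  40  34  33  27  22  24  20] [ 53  44  55 155 155 155 155 154 152 153 154 154]
145 [ 47  39  39  63  70  45  95 117 116  21] [ 53  44  56 156 155 155 154 153 153 150 151 152]
146 [ 40  67  58  75  55  48 125 152 121  17] [ 54  42  30 127 155 153 153 152 153 153 151 153]
```

The held flange's plate edges match the prediction (210–235 px), so it is centred. Lower it slowly.

```bash
python3 -m pendant '[0,-0.5,20,0,0,0,0.4, 0,-0.5,38,0,0,0,0.4, 0,-0.5,48,0,0,0,0.4, 0,-0.5,54,0,0,0,0.4, 0,-0.5,60,0,0,0,0.4, 0,-0.5,65,0,0,0,0.4, 0,-0.5,69,0,0,0,0.4, 0,-0.5,72,0,0,0,0.4, 0,-0.5,72,0,0,0,0.4]' 70; python3 go.py .5460 -.2984 .0435; python3 -m pendant '[0,0,1,0,0,0,0.4, 0,0,2,0,0,0,0.4, 0,0,3,0,0,0,0.4, 0,0,3.5,0,0,0,0.4, 0,0,4,0,0,0,0.4, 0,0,4,0,0,0,0.4]'; python3 go.py .5460 -.2984 .0435
```

```text
t: 34.2
position: [0.5455, -0.2982, 0.0455]
tcp_rot: [-0.0, 0.745, 0.667, -0.0]
ft_force: [0.3, -0.2, -3.9]
opening: 0.0394
grasp_force: 73.0
t 34.2 pos [ 0.5455 -0.2982  0.0455] open 0.0394 gf 73.0 F [ 0.3 -0.2 -3.9] M [ 0.02  0.02 -0.01]
closing ang -6.3 q7 0.73
shift mm [-0.1  0.5  2. ]
t: 34.8
position: [0.5459, -0.2984, 0.0435]
tcp_rot: [0.0, 0.745, 0.667, 0.001]
ft_force: [-4.3, 2.9, 8.6]
opening: 0.0397
grasp_force: 74.4
t 34.8 pos [ 0.5459 -0.2984  0.0435] open 0.0397 gf 74.4 F [-4.3  2.9  8.6] M [ 0.54  0.89 -0.  ]
closing ang -6.3 q7 0.73
shift mm [0.1 0.1 0. ]
```

Contact came at exactly 0.0435, so the flange is on the floor. Release, back off and check.

```bash
python3 -m pendant '[0,0,-2,0,0,0,0.5, 0,0,-2,0,0,0,0.6, 0,0,-2,0,0,0,0.65, 0,0,-2,0,0,0,0.65, 0,0,-15,0,0,0,0.65, 0,0,-55,0,0,0,0.65, 0,0,-105,0,0,0,0.65, 20,0,-150,0,0,0,0.65, 65,-10,-150,0,0,0,0.65, 110,-20,-150,0,0,0,0.65, 155,-30,-150,0,0,0,0.65, 200,-40,-150,0,0,0,0.65]' 50; python3 -m pendant '[48,-9,0,0,0,0,0.65, 96,-18,0,0,0,0,0.65, 144,-27,0,0,0,0,0.65, 190,-36,0,0,0,0,0.65, 190,-36,0,0,0,0,0.65, 190,-36,0,0,0,0,0.65]'
python3 - <<'E'
from h import *
t,s=[cv2.cvtColor(capture(n),cv2.COLOR_RGB2BGR) for n in("top","scene")]
cv2.imwrite("pics/t7.png",t);cv2.imwrite("pics/s7.png",s)
cv2.imwrite("pics/c9.png",np.vstack([np.hstack([crop(t,285,180,90,50,400,222),crop(s,190,135,80,70,400,222)]),cv2.resize(t[100:300,40:400],(800,366))[:, :]]))
E
```

```text
t: 36.0
position: [0.5274, -0.0936, 0.1929]
tcp_rot: [0.0, 0.745, 0.667, 0.001]
ft_force: [1.2, 1.0, -0.4]
opening: 0.0556
grasp_force: 0.0
t: 36.6
position: [0.5126, 0.0987, 0.1925]
tcp_rot: [0.0, 0.744, 0.669, 0.0]
ft_force: [0.4, -1.2, 0.0]
opening: 0.0554
grasp_force: 0.0
```

View pics/c9.png

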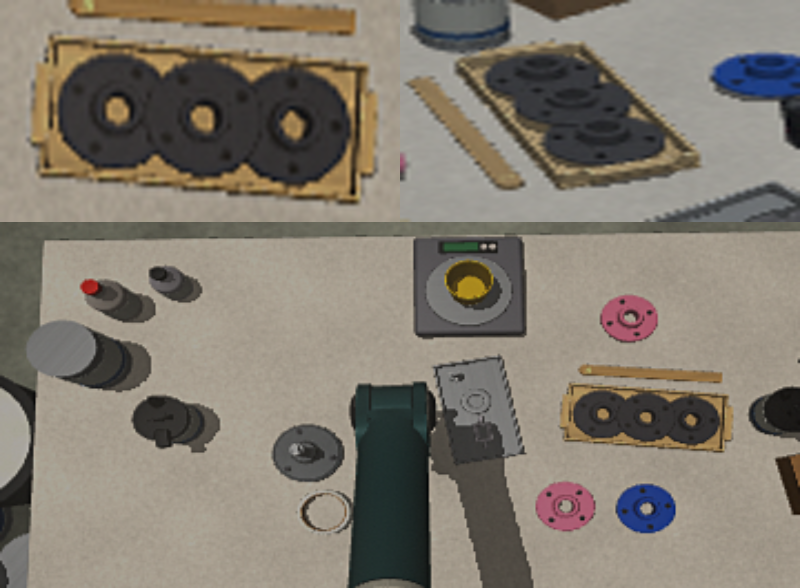

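The three flanges lie flat in the parts tray in alternating ways up, with the middle plate over its neighbours (bores at about (311,204), (331,206) and (351,207) px). The nut and washer are in the steel tray, and the bystanders look where they were. The robot is clear, so I'll hand in.

```bash
python3 -c "
from cell import *
print(finish_job())"
```

```text
the job is handed in; nothing more can be done
None
```

The job is handed in at about 37 s: the wing nut and washer are in the steel tray, and all three flanges sit flat in the parts tray. The nut came free only after about 126° clockwise, not the stated 52–80°: the images put the head near +8°, and every lift I tried in that range was blocked.

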